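# Push a wax-seal head up out of its storage block

### The arm

A 6-joint arm with a two-finger parallel gripper is mounted at the origin on the work surface. World frame = base frame: x ahead of the robot, y to its left, z up, the work surface at z = 0. Lengths are in m, angles in degrees, forces in N, time in s.
With the tool pointing down it reaches from about 0.25 to 0.725 m from the base axis. Payload 9.7 kg.
Tool frame: the origin (TCP) lies at the very end of the fingers, on their centre line; the grasp point (between the pads) lies 19 mm behind it; y points along the fingers, x is the direction in which the jaws open and shut, and the axes are right-handed (so a half turn about y gives the same grasp; the last joint's range is limited). The gripper opens to 85 mm and grips with 20 to 120 N. Pads are 22 mm wide; open, the fingers measure 114 mm over their backs; the gripper's body (76 mm by 85 mm) begins 54 mm behind the grasp point. The pads swing forward as they close: fully open they stand 13 mm farther back than shut.
Start: joints at [0, 4.979, 10.078, 95.1, 0, 90], TCP at [0.55, -0, 0.231] pointing down, gripper open.
Joint ranges: [-179.16, 179.16], [-48.56, 103.87], [-65.8, 70.77], [-126.05, 130.52], [-82.76, 87.17], [-180, 180]. Speed limits (degrees/s): [127.2, 127.2, 147.25, 180, 180, 180].

### API

Orientations are given as [roll, pitch, yaw] about the fixed x, y, z axes, in that order (R = Rz(yaw) Ry(pitch) Rx(roll)).
In Python, from workcell import bot gives the robot as it stands.
- The arm moves only by the shell command python3 -m jog 'ROWS' [FORCE]. ROWS is JSON, a list of rows, each a list of 7 numbers: the closure, from 0 (fully open) to 1 (shut), then the shift along the world's x, y, z in units of 25 mm (1.0 is 25 mm), then the turn, a rotation vector about the world's x, y, z in units of 5 degrees (1.0 is 5 degrees). A call has 1 to 5 rows; each row is the pose to reach, as a shift and turn from the pose commanded when the call began; what a row does not reach only later rows make up. A row lasts 1/10 s, in which the tool goes at most 50 mm and 8.59 degrees, less where a joint would pass 70% of its speed; a pose out of reach is approached as far as the arm can. A call with a gripper value outside its range is refused whole. The fingers move at their own pace and stop on an object; FORCE is the grip in N (left out, the last holds). Time passes only in rows, so rows that repeat a pose let the fingers close. It gives the time, the measured TCP pose, the force and the opening at its end, in the units of the state.
- bot.get_obs(): the state, without advancing time (a new reading comes with each control period).
- bot.camera(name): name is "scene" or "side" or "wrist"; returns (picture, depth): 400x640x3 uint8, red, green, blue; 400x640 float32, m along the optical axis (not along the pixel's ray), 0 where there is no reading.
- bot.camera_model(name): a dict with "fx", "fy", "cx", "cy" (pixels), "rvec" (rotation vector, rad) and "tvec" (3), from world to camera coordinates, as OpenCV has them; the wrist camera has in their place "tool_from_camera" (4x4, takes a point from camera to tool coordinates, whose origin is the TCP and whose axes are the tool frame's). Camera axes: x right, y down, z forward; pixel columns grow to the right and rows downward; lengths in m; the calibration is good to about 2 mm. The wrist camera is an equidistant fisheye: a pixel r from the principal point sees the ray r / f radians off the axis. A picture is of the moment at which its call begins: read the wrist's pose just before it. camera_model takes no time and is no camera call.
- bot.job_done(): hands the job in, once; it reports no verdict.
Trained networks look in the newest picture that a camera, given by its name, has taken for a name from the list of things; names that differ only in an ending like _2 or _b are one class to them, and where a whole thing is asked for, a point or a joint stands for the part that bears it (a point fixed in the world has none). Each returns a list of dicts, best first, with "conf" (0 to 1); they miss things now and then, are a little off and sometimes report something else, mostly with a low value. They report only what shows in the picture. A call takes as long as a camera call. They do not tell look-alikes from the thing itself.
- bot.regions_of(camera, label): "pixels" (400x640 bool, what is visible of it) and "point" ([row, column] in pixels, amid what is visible of it).
The state is a dict: "time": time; "q": joint angles; "qd": joint speeds; "joint_efforts": joint torques, N m; "ee_pos": TCP position; "tcp_rot": TCP orientation; "wrist_force": force on the tool from outside, world axes, zero at the start; "torque": the same for the moment, N m; "opening": finger opening in m.
Only numpy, scipy, OpenCV 4.12 (cv2) and the standard library are available. Lean on these libraries where they do the work, as an engineer would, in place of code of your own. Each camera call takes 0.05 s, during which the arm holds its last target. There are 200 camera calls.

### The job

The round brass wax-seal head is sunk in the wooden block, too deep to be gripped. Pick up the block level, find the stand's upright post with the access hole under the block by feel, and press the block down gently until it sits flat on the stand and the post has poked the head up out of its recess. Then lift the head out, stand it upright in the shallow white tray and leave the block on the stand and the other craft things where they are.

Things in the scene. Friction and masses are not known exactly. Their poses are not given: they have to be found in the camera images.
- block: Loose dark wooden block, 90 mm (its x) by 50 mm (its y) by 42 mm high, 0.2 kg. Origin at the centre of its underside, z up. In the middle of its top: a recess 25 mm wide, 20 mm deep, holding the head; in the middle of its underside: a 12.5 mm round access hole, 1 mm chamfer, up to the recess floor. Grip it over the middle by the long sides (50 mm apart), 28 mm above its underside.
- head_mid (a point): Centre (half-way up) of the loose brass seal head, a plain cylinder 24 mm wide, 19 mm high, 70 g, z up. It starts on the recess floor, top 1 mm below the block's top. Two sprung balls in the recess wall grip it: 4 to 15 N push it up; after 8 mm of rise it is loose. With the block flat on the stand, over the post, it stands 13 mm above the block's top and can be gripped there.
- slot_end (a point): End of the 40 mm slot in the top face of the push-out stand (see stand), on that face; z up. The slot runs from here along +y. An upright steel post, 9.6 mm in diameter, flat-topped with a 0.8 mm chamfer, is clamped in the slot and rises 36 mm above the face. Its axis is anywhere from 8 to 32 mm from this point in +y (0 in x); its place is not measured. A few newtons do not move it.
- tray_in (a point): Centre of the inner floor (5 mm above the table) of the shallow white tray, inside 120 mm (its x) by 100 mm (its y), rim 14 mm above the table; z up. Fixed to the table.
- stand: Push-out stand: a dark steel slab fixed to the table, 110 mm (its x) by 140 mm (its y) by 16 mm thick, with the slot along y in the middle of its top face and the post upright in it. Origin at the centre of its underside, z up.
- handle: Bystander: loose turned dark wooden seal handle standing upright, up to 32 mm wide, 85 mm high. Origin at its foot.
- ink: Bystander: loose small jar, 40 mm wide, 70 mm high. Origin at its foot.
- tape: Bystander: loose roll of tape lying flat, 56 mm across, 20 mm high. Origin at its underside.
There are look-alikes about, which are no part of the job. There is more than one size of the stand; the one meant has the size given above. There is more than one size of the part that bears tray_in; the job needs the largest.

How it is judged (in metres and radians):
On the way, in this order (a step that is already met when the one before it is completed fails the run):
1. the block sits flat on the stand, over the post, and the head stands at least 10 mm up out of its recess (z of block in the frame of slot_end between -0.003 and 0.002 m and angle between block's own z axis and vertical below 0.06 rad and horizontal distance between block and stand below 0.018 m and z of head_mid in the frame of block above 0.0415 m), for 0.2 s.
2. the head is lifted clear of the block (z of head_mid in the frame of block above 0.0555 m), for 0.1 s.
At the end, for the whole second after the job is handed in: The seal head stands upright (within 0.15 rad) and at rest on the tray's floor, inside its rim; the block sits flat on the stand over the post (within 2 mm of its face, 0.06 rad of level) (z of block in the frame of slot_end between -0.003 and 0.002 m and angle between block's own z axis and vertical below 0.06 rad and horizontal distance between block and stand below 0.018 m and x of head_mid in the frame of tray_in between -0.049 and 0.049 m and y of head_mid in the frame of tray_in between -0.039 and 0.039 m and z of head_mid in the frame of tray_in between 0.0065 and 0.0125 m and angle between head_mid's own z axis and vertical below 0.15 rad and linear speed of head below 0.02 m/s); the robot touches nothing.
It fails at once if the block is pressed on the stand or its post with more than 45 N (contact force between block and stand above 45 N).
It fails at once if the head is pushed against the post with more than 45 N (contact force between head and stand above 45 N).
It fails at once if a bystander is shifted by more than 30 mm or knocked over (distance of any of handle, ink, tape from where it was at the start of the episode above 0.03 m or angle between any of handle, ink, tape's own z axis and vertical above 0.5 rad).
It also fails if it takes over 67 s, if anything falls off the work surface, if the arm or the gripper's body presses on something with over 40 N, if the wrist force passes 120 N, or if a joint passes its speed limit or range.

## Working session

There is one attempt and no reset: what is moved stays moved. The work goes in short steps, Python scripts to look and compute and a shell command to move; the robot and the scene stay as the last step left them, time stands still between calls to the robot, and variables do not carry over. Pictures are saved under pics/ and viewed, about 8 in all and at most 12, crops included, and the job is handed in when it is done.

```bash
mkdir -p pics; ls; cat > h.py <<'E'
import numpy as np, cv2
from scipy.spatial.transform import Rotation as R
from workcell import bot
def snap(name,fn=None):
    o=bot.get_obs(); im,d=bot.camera(name)
    if fn: cv2.imwrite('pics/'+fn,im[:,:,::-1])
    return o,im,d
def cloud(name,d,o=None):
    m=bot.camera_model(name); v,u=np.mgrid[0:400,0:640].astype(float)
    x=(u-m['cx'])/m['fx']; y=(v-m['cy'])/m['fy']
    if name=='wrist':
        r=np.hypot(x,y)+1e-9; s=np.tan(np.minimum(r,1.5))/r
        P=np.stack([x*s*d,y*s*d,d],-1); T=np.array(m['tool_from_camera'])
        P=P@T[:3,:3].T+T[:3,3]
        Q=R.from_euler('xyz',o['tcp_rot'],degrees=True).as_matrix()
        P=P@Q.T+np.array(o['ee_pos'])
    else:
        P=np.stack([x*d,y*d,d],-1); Rm=cv2.Rodrigues(np.array(m['rvec'],float))[0]
        P=(P-np.array(m['tvec']).ravel())@Rm
    P[d<=0]=np.nan
    return P
E
python3 - <<'E'
from h import *
print(bot.get_obs())
for c in ['scene','side']:
    o,im,d=snap(c,c+'.png'); P=cloud(c,d)
    for l in ['block','head_mid','stand','tray_in','handle','ink','tape']:
        for r in bot.regions_of(c,l):
            q=P[r['pixels']]; q=q[~np.isnan(q[:,0])]
            if len(q)<10: continue
            zt=np.percentile(q[:,2],95); t=q[abs(q[:,2]-zt)<.006]
            rect=cv2.minAreaRect((t[:,:2]*1000).astype(np.float32))
            print(c,l,round(r['conf'],2),r['point'],len(q),'ztop',zt.round(3),'rect',np.round(rect[0],0),np.round(rect[1],0),round(rect[2]))
E
```

```text
pics
{'time': 0.0, 'q': array([ 7.13346885e-04,  5.00782600e+00,  1.00348785e+01,  9.50968669e+01,
       -6.04316093e-04,  9.00015840e+01]), 'qd': array([ 0.04188774, -0.03714539,  0.0174678 , -0.07634517,  0.04432703,
       -0.04040555]), 'joint_efforts': array([ 7.68234549e-04, -5.20392072e+01,  4.64802504e+01,  1.63646933e-02,
        2.23589603e-05, -6.77332673e-05]), 'ee_pos': array([5.49789293e-01, 3.83903308e-06, 2.30618262e-01]), 'tcp_rot': array([-9.00006062e+01,  6.98143715e-02, -8.70633891e-04]), 'wrist_force': array([-0.65763727, -0.29869153,  0.47318277]), 'torque': array([0.03085027, 0.00301627, 0.01021345]), 'opening': 0.08537865449779394}
scene block 0.65 [227.2, 455.3] 789 ztop 0.043 rect [481. 266.] [94. 51.] 18
scene stand 0.91 [163.1, 388.2] 800 ztop 0.014 rect [382.  23.] [100.  81.] 86
scene stand 0.62 [207.9, 372.4] 1779 ztop 0.018 rect [533.  36.] [113. 139.] 1
scene stand 0.58 [207.2, 231.3] 3049 ztop 0.023 rect [ 717. -311.] [184. 143.] 85
scene tray_in 0.89 [150.7, 203.0] 793 ztop 0.01 rect [ 588. -496.] [87. 98.] 82
scene tray_in 0.74 [151.7, 287.2] 1365
[... 512 characters left out ...]
stand 0.9 [259.2, 322.1] 2535 ztop 0.02 rect [533.  35.] [110. 144.] 1
side stand 0.87 [160.9, 276.9] 1947 ztop 0.028 rect [ 716. -311.] [185. 143.] 85
side stand 0.68 [267.8, 385.9] 1355 ztop 0.017 rect [381.  22.] [104.  78.] 87
side tray_in 0.85 [142.3, 385.8] 592 ztop 0.014 rect [ 431. -459.] [89. 97.] 75
side tray_in 0.63 [177.1, 365.3] 1331 ztop 0.016 rect [ 474. -280.] [117. 129.] 80
side tray_in 0.58 [138.1, 345.2] 20 ztop 0.014 rect [ 558. -462.] [ 9. 31.] 31
side handle 0.77 [243.1, 229.8] 330 ztop 0.084 rect [735.  64.] [26. 20.] 35
side ink 0.63 [194.1, 243.0] 446 ztop 0.073 rect [ 769. -111.] [36. 36.] 73
side tape 0.63 [303.1, 222.1] 508 ztop 0.023 rect [727. 172.] [55. 52.] 67
```

```bash
python3 - <<'E'
import cv2,numpy as np
a=cv2.imread('pics/scene.png');b=cv2.imread('pics/side.png')
cv2.imwrite('pics/both.png',cv2.resize(np.vstack([a[80:340,100:540],b[100:400,100:540]]),None,fx=1.05,fy=1.05))
from h import *
for c in ['scene','side']:
    o,im,d=snap(c); P=cloud(c,d)
    for l,n in [('block','b'),('stand','s')]:
        for r in bot.regions_of(c,l):
            q=P[r['pixels']]; q=q[~np.isnan(q[:,0])]
            z=np.percentile(q[:,2],90); t=q[abs(q[:,2]-z)<.006]
            if c: 
                t=t[:,:2]; bx=cv2.boxPoints(cv2.minAreaRect((t*1000).astype(np.float32)))
                print(c,l,bx.round().tolist())
    # post search
    k=(abs(P[...,0]-.533)<.055)&(abs(P[...,1]-.036)<.07)&(P[...,2]>.026)&(P[...,2]<.08)
    print('post',k.sum(), P[k].mean(0) if k.any() else '', P[k].max(0) if k.any() else '')
E
```

```text
scene block [[429.0, 276.0], [445.0, 227.0], [532.0, 255.0], [517.0, 304.0]]
scene stand [[476.0, 105.0], [478.0, -35.0], [590.0, -33.0], [588.0, 107.0]]
scene stand [[637.0, -395.0], [779.0, -408.0], [796.0, -226.0], [654.0, -213.0]]
post 14 [0.53478326 0.04039964 0.03881858] [0.53744177 0.04388999 0.05183944]
side block [[430.0, 276.0], [445.0, 226.0], [531.0, 252.0], [516.0, 302.0]]
side stand [[339.0, -29.0], [416.0, -34.0], [423.0, 70.0], [345.0, 75.0]]
side stand [[637.0, -397.0], [780.0, -409.0], [794.0, -225.0], [652.0, -214.0]]
side stand [[477.0, 106.0], [479.0, -37.0], [589.0, -36.0], [587.0, 108.0]]
post 35 [0.53130066 0.04110234 0.04108198] [0.53491509 0.04397405 0.05474237]
```

View pics/both.png

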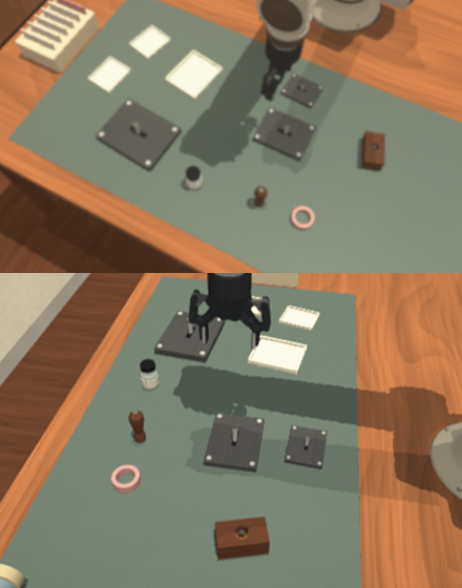

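```bash
python3 -m jog '[[0,-0.5,2,0,0,0,1.7],[0,-1,4,0,0,0,3.4]]'; python3 -c "
from h import *
print(bot.get_obs()['q'].round(1))"
```

```text
time: 1.3
ee_pos: [0.5256, 0.0972, 0.2311]
tcp_rot: [-90.0, 0.0, 17.1]
wrist_force: [0.9, 0.6, 0.3]
opening: 0.0856
[10.5  2.8  7.8 95.   0.  83.3]
```

```bash
python3 -m jog '[[0,-0.4,1.5,0,0,0,1.7],[0,-0.8,3,0,0,0,3.4],[0,-1.2,4.5,0,0,0,5.1],[0,-1.6,6,0,0,0,6.8],[0,-1.76,6.6,0,0,0,8.5]]' >/dev/null; python3 -m jog '[[0,0,0,0,0,0,1.7],[0,0,0,0,0,0,3.4],[0,0,0,-0.5,0,0,5.1],[0,0,0,-1,0,0,6.8],[0,0,0,-1.2,0,0,8.5]]'>/dev/null;  python3 -m jog '[[0,0,0,0,0,0,1.1],[0,0,0,0,0,0,1.1]]'
cat > look.py <<'E'
from h import *
import sys
def rects(c,l,o,d,z0,z1):
    P=cloud(c,d,o)
    for r in bot.regions_of(c,l):
        q=P[r['pixels']]; q=q[~np.isnan(q[:,0])]; t=q[(q[:,2]>z0)&(q[:,2]<z1)]
        if len(t)<10: print(l,'few',r['conf'],len(q)); continue
        b=cv2.minAreaRect((t[:,:2]*1000).astype(np.float32))
        print(l,round(r['conf'],2),r['point'],len(t),'z',np.median(t[:,2]).round(4),np.round(b[0],1),np.round(b[1],1),round(b[2],1),np.median(t,0).round(4))
E
python3 - <<'E'
from look import *
o,im,d=snap('wrist','w1.png'); print(o['ee_pos'],o['tcp_rot'],o['q'])
rects('wrist','block',o,d,.036,.05); rects('wrist','head_mid',o,d,.03,.05)
E
```

```text
time: 2.5
ee_pos: [0.4816, 0.262, 0.2011]
tcp_rot: [-90.0, 0.0, 107.6]
wrist_force: [-1.2, 0.0, -0.7]
opening: 0.0852
[0.48164654 0.2619756  0.20111135] [-8.99807811e+01  2.20288589e-03  1.07576077e+02] [2.85417314e+01 4.22152451e+00 5.91888358e+00 9.17166461e+01
 1.49315616e-03 1.09656546e+01]
block 0.84 [187.0, 327.7] 3954 z 0.0397 [480.2 264.1] [88.9 50.2] 17.5 [0.4773 0.2636 0.0397]
```

View pics/w1.png

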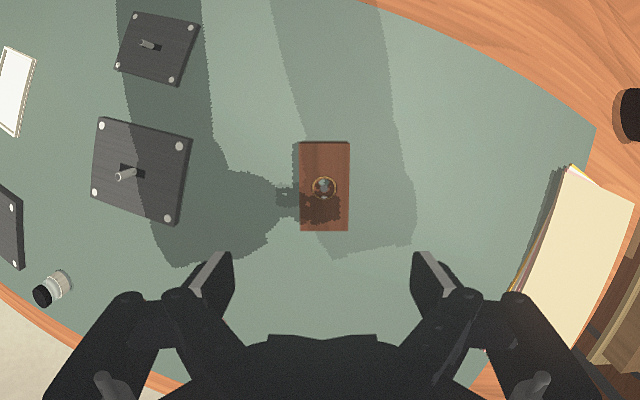

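```bash
python3 -m jog '[[0,-0.06,0.09,-2,0,0,0],[0,-0.06,0.09,-4,0,0,0],[0,-0.06,0.09,-6,0,0,0],[0,-0.06,0.09,-7,0,0,0],[0,-0.06,0.09,-7.7,0,0,0]]' 60; python3 -m jog '[[1,0,0,0,0,0,0],[1,0,0,0,0,0,0],[1,0,0,0,0,0,0],[1,0,0,0,0,0,0],[1,0,0,0,0,0,0]]'; python3 -m jog '[[1,0,0,0,0,0,0],[1,0,0,0,0,0,0],[1,0,0,0,0,0,0]]'; python3 -m jog '[[1,0,0,0.5,0,0,0],[1,0,0,1,0,0,0],[1,0,0,2,0,0,0],[1,0,0,3,0,0,0],[1,0,0,4,0,0,0]]'
python3 - <<'E'
from look import *
o,im,d=snap('side'); 
rects('side','block',o,d,.12,.17)
P=cloud('side',d)
k=(abs(P[...,0]-.533)<.02)&(abs(P[...,1]-.036)<.03)&(P[...,2]>.045)&(P[...,2]<.06); print('side post top',k.sum(),P[k].mean(0))
o,im,d=snap('wrist','w2.png');P=cloud('wrist',d,o)
k=(abs(P[...,0]-.533)<.03)&(abs(P[...,1]-.036)<.03)&(P[...,2]>.046)&(P[...,2]<.06); print('wrist post top',k.sum(),P[k].mean(0),P[k].min(0),P[k].max(0))
rects('wrist','stand',o,d,.01,.024)
E
```

```text
time: 3.15
ee_pos: [0.4791, 0.2636, 0.0062]
tcp_rot: [-89.8, 0.0, 107.4]
wrist_force: [0.1, -0.3, 0.4]
opening: 0.0858
time: 3.65
ee_pos: [0.4812, 0.2648, 0.0105]
tcp_rot: [-90.2, -0.0, 107.5]
wrist_force: [-0.7, 0.2, 7.1]
opening: 0.0493
time: 3.95
ee_pos: [0.4812, 0.2648, 0.0105]
tcp_rot: [-90.2, -0.0, 107.5]
wrist_force: [-0.8, -0.6, 6.2]
opening: 0.0492
time: 4.45
ee_pos: [0.4802, 0.2642, 0.1108]
tcp_rot: [-90.0, -0.0, 107.5]
wrist_force: [0.2, 0.8, -3.3]
opening: 0.0491
block 0.87 [324.1, 321.6] 1035 z 0.1434 [479.2 265.4] [89.7 52.1] 17.8 [0.4945 0.2748 0.1434]
side post top 0 [nan nan nan]
wrist post top 41 [0.53109183 0.04082927 0.04822051] [0.52708783 0.03424344 0.04614315] [0.53659515 0.04401694 0.05071993]
stand 0.96 [180.8, 97.8] 10060 z 0.0137 [532.3  35.1] [110.9 142.8] 0.8 [0.5257 0.0494 0.0137]
stand 0.9 [36.6, 110.6] 2858 z 0.0106 [382.3  22.5] [99.5 74. ] 86.3 [0.3844 0.0309 0.0106]<stdin>:5: RuntimeWarning: Mean of empty slice.
  ret = um.true_divide(
```

```bash
python3 -m jog '[[1,0.4,-1.2,0.4,0,0,0],[1,0.8,-2.4,0.8,0,0,0],[1,1.4,-3.6,0.8,0,0,0],[1,2,-4.8,0.8,0,0,0],[1,2.1,-5.8,0.8,0,0,0]]'; python3 -m jog '[[1,0,0,0,0,0,0],[1,0,0,0,0,0,0]]'; python3 - <<'E'
from look import *
o,im,d=snap('wrist');P=cloud('wrist',d,o)
print(o['ee_pos'],o['tcp_rot'],o['wrist_force'])
k=(abs(P[...,0]-.533)<.03)&(abs(P[...,1]-.036)<.03)&(P[...,2]>.045)&(P[...,2]<.065); print('wrist post top',k.sum(),P[k].mean(0),P[k].min(0),P[k].max(0))
v,u=np.where(k); print(v.min(),v.max(),u.min(),u.max())
k2=(abs(P[...,0]-.533)<.03)&(abs(P[...,1]-.036)<.03)&(P[...,2]>.022)
for a in np.arange(.02,.056,.004):
    s=k2&(P[...,2]>a)&(P[...,2]<=a+.004)
    if s.any(): print(a.round(3),s.sum(),P[s].mean(0).round(4),np.ptp(P[s],axis=0).round(4))
rects('wrist','stand',o,d,.01,.022)
c=im[80:280,20:320]
cv2.imwrite('pics/w3.png',cv2.resize(c,None,fx=2.6,fy=2.6,interpolation=cv2.INTER_CUBIC)[:,:,::-1])
E
```

```text
time: 5.15
ee_pos: [0.5331, 0.1175, 0.1271]
tcp_rot: [-89.9, 0.0, 107.5]
wrist_force: [-0.6, 0.3, -1.8]
opening: 0.0491
time: 5.35
ee_pos: [0.5322, 0.1189, 0.1275]
tcp_rot: [-89.9, -0.0, 107.4]
wrist_force: [-0.2, 0.2, -2.5]
opening: 0.0491
[0.53221817 0.11887479 0.12754301] [-8.98895468e+01 -2.69230051e-02  1.07423816e+02] [-0.19643198  0.22308803 -2.4770764 ]
wrist post top 51 [0.53049536 0.03885389 0.04840978] [0.52757935 0.03356427 0.04536689] [0.53688532 0.04243774 0.05069212]
176 188 212 224
0.02 6 [0.5294 0.04   0.0229] [0.0056 0.006  0.0016]
0.024 16 [0.5298 0.0408 0.0255] [0.0074 0.0066 0.0035]
0.028 21 [0.5292 0.0402 0.0301] [0.006  0.0076 0.0034]
0.032 18 [0.5297 0.0409 0.0342] [0.0074 0.0056 0.0035]
0.036 21 [0.5291 0.0397 0.0375] [0.0061 0.0075 0.0037]
0.04 27 [0.5299 0.0408 0.0416] [0.0067 0.0071 0.0038]
0.044 21 [0.5295 0.0403 0.046 ] [0.0051 0.0069 0.0038]
0.048 35 [0.531  0.0384 0.0493] [0.0093 0.0089 0.0025]
stand 0.91 [22.3, 267.6] 3097 z 0.0106 [392.  21.] [98.7 57.2] 87.4 [0.3983 0.0313 0.0106]
stand 0.88 [242.0, 19.5] 3228 z 0.0192 [ 718.4 -269.3] [ 98.  143.4] 84.8 [ 0.7099 -0.2556  0.0192]
stand 0.63 [153.8, 219.8] 14551 z 0.0137 [532.2  34.9] [110.4 139.9] 0.8 [0.5203 0.026  0.0137]
```

View pics/w3.png

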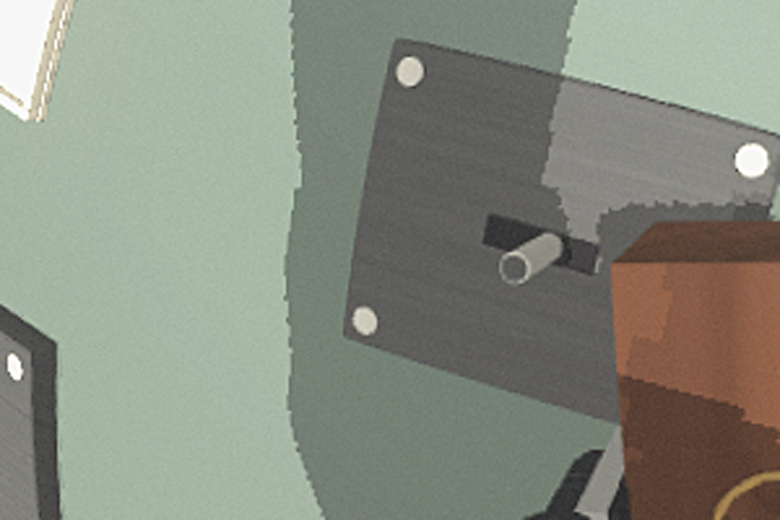

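```bash
python3 -m jog '[[1,0.02,-1.2,0,0,0,0],[1,0.02,-2.4,0,0,0,0],[1,0.02,-3.2,0,0,0,0],[1,0.02,-3.2,-1,0,0,0],[1,0.02,-3.2,-2,0,0,0]]' 80; python3 -m jog '[[1,0,0,-0.2,0,0,0],[1,0,0,-0.4,0,0,0],[1,0,0,-0.4,0,0,0],[1,0,0,-0.4,0,0,0]]'
python3 - <<'E'
from look import *
for i in range(2):
  o=bot.get_obs();print(o['ee_pos'],o['tcp_rot'],o['wrist_force'],o['torque'])
  o,im,d=snap('side');rects('side','block',o,d,.09,.12)
E
```

```text
time: 5.95
ee_pos: [0.5337, 0.0397, 0.0786]
tcp_rot: [-90.1, 0.0, 107.5]
wrist_force: [0.8, 0.2, -3.1]
opening: 0.0492
time: 6.35
ee_pos: [0.5338, 0.0397, 0.0699]
tcp_rot: [-90.1, 0.0, 107.5]
wrist_force: [-0.4, -0.9, -3.0]
opening: 0.0486
[0.53378125 0.03968447 0.06986295] [-9.00797819e+01  1.76001010e-02  1.07533576e+02] [-0.38846274 -0.92876458 -3.00156266] [-0.01468682 -0.03028264  0.06289832]
block 0.75 [237.8, 319.5] 573 z 0.1026 [532.8  40.3] [90.  54.8] 17.7 [0.5467 0.0478 0.1026]
[0.53380505 0.03948538 0.06982905] [-9.00853288e+01  2.04821083e-02  1.07518409e+02] [-0.3267541  -0.27928045 -3.53744996] [-0.02791132 -0.01530652 -0.033651  ]
block 0.88 [240.5, 318.5] 575 z 0.1025 [532.1  41.8] [90.7 57.6] 17.0 [0.546  0.0479 0.1025]
```

```bash
python3 -m jog '[[1,-0.04,-0.03,-0.05,0,0,0],[1,-0.04,-0.03,-0.1,0,0,0],[1,-0.04,-0.03,-0.15,0,0,0],[1,-0.04,-0.03,-0.2,0,0,0]]'; for i in 1 2 3; do python3 -m jog '[[1,0,0,-0.04,0,0,0],[1,0,0,-0.08,0,0,0],[1,0,0,-0.08,0,0,0]]'; done; python3 -c "
from h import *
print(bot.get_obs()['torque'])"
```

```text
time: 6.95
ee_pos: [0.5322, 0.0385, 0.0636]
tcp_rot: [-90.0, -0.0, 107.5]
wrist_force: [0.2, -0.7, -2.0]
opening: 0.0485
time: 7.25
ee_pos: [0.5322, 0.0385, 0.0616]
tcp_rot: [-90.0, -0.0, 107.5]
wrist_force: [-0.8, 0.6, -3.3]
opening: 0.0491
time: 7.55
ee_pos: [0.5322, 0.0385, 0.0596]
tcp_rot: [-90.0, -0.0, 107.5]
wrist_force: [0.5, 0.8, -2.5]
opening: 0.0484
time: 7.85
ee_pos: [0.5322, 0.0385, 0.0576]
tcp_rot: [-90.0, -0.0, 107.5]
wrist_force: [0.4, -0.0, -2.3]
opening: 0.0488
[-0.0005039  -0.04838255 -0.01711656]
```

```bash
for i in 1 2 3 4; do python3 -m jog '[[1,0,0,-0.04,0,0,0],[1,0,0,-0.08,0,0,0],[1,0,0,-0.12,0,0,0],[1,0,0,-0.16,0,0,0]]'; done; python3 -c "
from h import *
print(bot.get_obs()['torque'])"
```

```text
time: 8.25
ee_pos: [0.5322, 0.0385, 0.0537]
tcp_rot: [-90.0, 0.0, 107.5]
wrist_force: [-0.2, -0.6, -3.5]
opening: 0.0488
time: 8.65
ee_pos: [0.5322, 0.0385, 0.0497]
tcp_rot: [-90.0, 0.0, 107.5]
wrist_force: [0.1, -0.4, -3.7]
opening: 0.0489
time: 9.05
ee_pos: [0.5322, 0.0385, 0.0457]
tcp_rot: [-90.0, -0.0, 107.5]
wrist_force: [0.1, -0.1, -2.3]
opening: 0.0487
time: 9.45
ee_pos: [0.5322, 0.0385, 0.0417]
tcp_rot: [-90.0, -0.0, 107.5]
wrist_force: [-0.1, 0.5, -2.9]
opening: 0.0491
[ 0.00572367 -0.00143674  0.04864905]
```

Clean entry with no contact force; now the head contact is expected.

```bash
for i in 1 2 3 4 5; do python3 -m jog '[[1,0,0,-0.03,0,0,0],[1,0,0,-0.06,0,0,0],[1,0,0,-0.1,0,0,0],[1,0,0,-0.1,0,0,0]]'|grep -v open; done
```

```text
time: 9.85
ee_pos: [0.5325, 0.0386, 0.0403]
tcp_rot: [-90.1, 0.0, 107.5]
wrist_force: [-3.9, -0.8, 5.8]
time: 10.25
ee_pos: [0.5327, 0.0385, 0.0382]
tcp_rot: [-90.1, 0.0, 107.5]
wrist_force: [-1.3, 0.2, 7.0]
time: 10.65
ee_pos: [0.5325, 0.0384, 0.0357]
tcp_rot: [-90.1, 0.0, 107.5]
wrist_force: [-3.9, -2.3, 6.8]
time: 11.05
ee_pos: [0.5324, 0.0383, 0.0328]
tcp_rot: [-90.0, 0.0, 107.5]
wrist_force: [-3.2, -1.2, 2.2]
time: 11.45
ee_pos: [0.5321, 0.0386, 0.0288]
tcp_rot: [-90.0, -0.0, 107.5]
wrist_force: [0.2, 0.6, -1.8]
```

```bash
for i in 1 2 3; do python3 -m jog '[[1,0,0,-0.02,0,0,0],[1,0,0,-0.04,0,0,0],[1,0,0,-0.04,0,0,0]]'|grep -v open; done
```

```text
time: 11.75
ee_pos: [0.5322, 0.0385, 0.0282]
tcp_rot: [-90.0, -0.0, 107.5]
wrist_force: [0.2, 0.1, -1.6]
time: 12.05
ee_pos: [0.5322, 0.0385, 0.0272]
tcp_rot: [-90.0, -0.0, 107.5]
wrist_force: [0.2, -0.3, -2.3]
time: 12.35
ee_pos: [0.5323, 0.0385, 0.0266]
tcp_rot: [-90.0, 0.0, 107.5]
wrist_force: [-3.1, -0.3, 2.3]
```

```bash
python3 -m jog '[[1,0,0,-0.03,0,0,0],[1,0,0,-0.06,0,0,0],[1,0,0,-0.06,0,0,0],[1,0,0,-0.06,0,0,0]]'; python3 -m jog '[[0.9,0,0,0,0,0,0],[0.6,0,0,0,0,0,0],[0.3,0,0,0,0,0,0],[0,0,0,0,0,0,0],[0,0,0,0,0,0,0]]'; python3 -m jog '[[0,0,0,0.5,0,0,0],[0,0,0,1.5,0,0,0],[0,0,0,3,0,0,0],[0,0,0,4.5,0,0,0],[0,0,0,5,0,0,0]]'; python3 -m jog '[[0,0,0,0,0,0,0],[0,0,0,0,0,0,0]]'
python3 - <<'E'
from look import *
o,im,d=snap('wrist','w4.png'); print(o['ee_pos'],o['wrist_force'])
rects('wrist','block',o,d,.05,.064); rects('wrist','head_mid',o,d,.064,.08)
P=cloud('wrist',d,o); k=(abs(P[...,0]-.5323)<.03)&(abs(P[...,1]-.0385)<.03)&(P[...,2]>.064)&(P[...,2]<.08)
if k.any(): print('head top',k.sum(),P[k].mean(0).round(4),P[k].min(0).round(4),P[k].max(0).round(4))
k=(abs(P[...,0]-.5323)<.05)&(abs(P[...,1]-.0385)<.04)&(P[...,2]>.05)&(P[...,2]<.061)
A=P[k]; s,_,_,_=np.linalg.lstsq(np.c_[A[:,:2],np.ones(len(A))],A[:,2],rcond=None); print('block plane',s, len(A),np.median(A,0))
o,im,d=snap('side','s4.png'); rects('side','block',o,d,.05,.066); rects('side','head_mid',o,d,.066,.08)
E
```

```text
time: 12.75
ee_pos: [0.5323, 0.0385, 0.0266]
tcp_rot: [-90.1, 0.0, 107.5]
wrist_force: [-6.4, -1.3, 15.1]
opening: 0.049
time: 13.25
ee_pos: [0.5323, 0.0385, 0.0246]
tcp_rot: [-90.0, -0.0, 107.5]
wrist_force: [0.2, 0.3, 0.5]
opening: 0.0847
time: 13.75
ee_pos: [0.5336, 0.0386, 0.1548]
tcp_rot: [-90.3, 0.1, 107.5]
wrist_force: [1.3, -0.6, 0.2]
opening: 0.0853
time: 13.95
ee_pos: [0.5321, 0.0385, 0.149]
tcp_rot: [-90.0, -0.0, 107.5]
wrist_force: [-0.4, -0.6, 0.0]
opening: 0.0854
[0.53205808 0.03850825 0.14903837] [-0.43145285 -0.55141072  0.04894338]
head_mid 0.8 [195.9, 319.5] 146 z 0.0684 [527.7  37.9] [15.5 22. ] 2.0 [0.5299 0.0383 0.0684]
head top 207 [0.5296 0.0382 0.0682] [0.52   0.0269 0.0641] [0.5434 0.0511 0.0701]
block plane [1.10992601e-05 2.96050633e-04 5.56789975e-02] 6280 [0.52543583 0.03812674 0.05573536]
block 0.59 [254.0, 324.5] 765 z 0.0595 [531.8  38.8] [90.2 53.9] 17.9 [0.5307 0.0442 0.0595]
head_mid 0.46 [248.6, 322.9] 13 z 0.0697 [531.3  49.7] [13.2  2.8] 3.3 [0.5314 0.0496 0.0697]
```

View pics/w4.png

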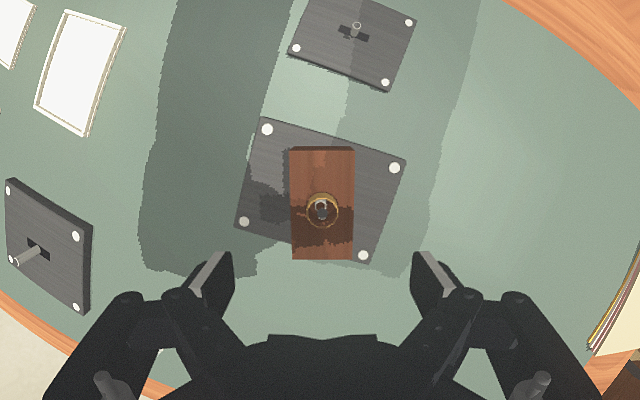

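```bash
python3 -m jog '[[0,0,0,-1,0,0,0],[0,0,0,-2,0,0,0],[0,0,0,-3,0,0,0],[0,0,0,-3.5,0,0,0],[0,0,0,-3.5,0,0,0]]' 40; python3 -m jog '[[0.5,0,0,0,0,0,0],[0.6,0,0,0,0,0,0],[1,0,0,0,0,0,0],[1,0,0,0,0,0,0],[1,0,0,0,0,0,0]]'; python3 -m jog '[[1,0,0,0,0,0,0],[1,0,0,0,0,0,0],[1,0,0,0,0,0,0]]'
```

```text
time: 14.75
ee_pos: [0.531, 0.0384, 0.0604]
tcp_rot: [-89.8, -0.0, 107.5]
wrist_force: [-0.3, 0.4, 0.2]
opening: 0.0852
time: 15.25
ee_pos: [0.5327, 0.0385, 0.0631]
tcp_rot: [-90.1, 0.0, 107.5]
wrist_force: [-0.1, 0.1, 4.3]
opening: 0.0208
time: 15.55
ee_pos: [0.5327, 0.0386, 0.0631]
tcp_rot: [-90.1, 0.0, 107.5]
wrist_force: [-0.9, 1.5, 5.7]
opening: 0.0206
```

```bash
python3 - <<'E'
from look import *
o,im,d=snap('side'); print(o['ee_pos'])
o,i2,d2=snap('wrist')
a=cv2.resize(im[180:290,250:390],(763,600),interpolation=cv2.INTER_CUBIC)
b=cv2.resize(i2[130:290,220:420],(763,600),interpolation=cv2.INTER_CUBIC)
cv2.imwrite('pics/s5.png',cv2.resize(np.hstack([a,b]),(800,315))[:,:,::-1])
E
```

```text
[0.53268511 0.03857    0.06309676]
```

View pics/s5.png

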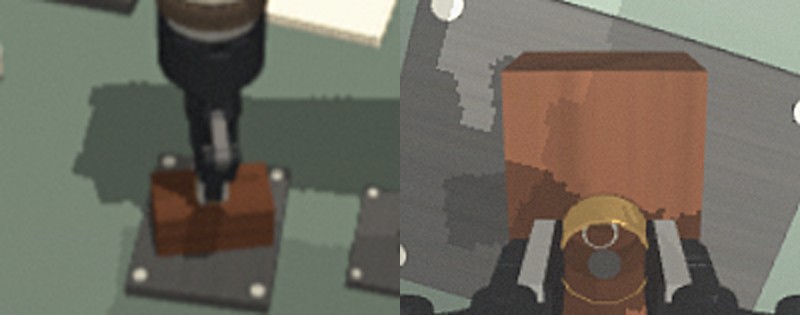

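```bash
python3 -m jog '[[1,0,0,0.1,0,0,0],[1,0,0,0.3,0,0,0],[1,0,0,0.6,0,0,0],[1,0,0,1,0,0,0],[1,0,0,1.6,0,0,0]]';python3 -m jog '[[1,0,0,0.2,0,0,0],[1,0,0,0.2,0,0,0]]'; python3 - <<'E'
from look import *
o,im,d=snap('side'); print(o['ee_pos'])
rects('side','block',o,d,.05,.066); rects('side','head_mid',o,d,.066,.15)
o,i2,d2=snap('wrist');rects('wrist','head_mid',o,d2,.06,.15)
a=cv2.resize(im[160:270,250:390],(763,600),interpolation=cv2.INTER_CUBIC)
b=cv2.resize(i2[130:290,220:420],(763,600),interpolation=cv2.INTER_CUBIC)
cv2.imwrite('pics/s6.png',cv2.resize(np.hstack([a,b]),(800,315))[:,:,::-1])
E
```

```text
time: 16.15
ee_pos: [0.532, 0.0385, 0.1029]
tcp_rot: [-90.0, -0.0, 107.5]
wrist_force: [-0.2, 0.3, -1.6]
opening: 0.0205
time: 16.35
ee_pos: [0.533, 0.0386, 0.1088]
tcp_rot: [-90.1, 0.0, 107.5]
wrist_force: [-0.4, 0.4, -0.5]
opening: 0.0207
[0.53297137 0.03856896 0.10878562]
block 0.93 [251.3, 322.6] 787 z 0.0595 [531.6  39.1] [89.9 54.3] 18.0 [0.5307 0.0432 0.0595]
head_mid 0.68 [239.0, 322.8] 702 z 0.1084 [525.6  37.3] [16.3 16. ] 63.1 [0.522  0.0376 0.1084]
```

View pics/s6.png

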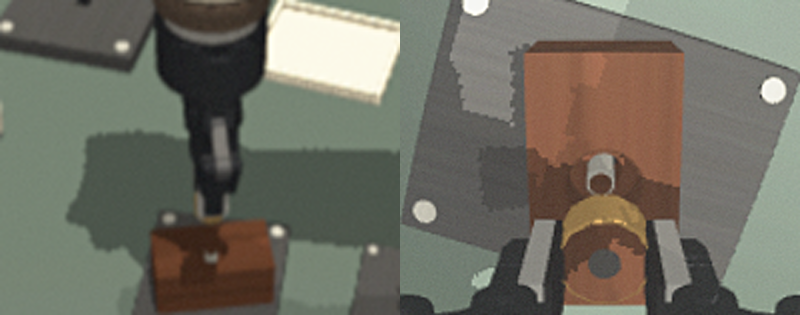

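```bash
python3 -m jog '[[1,-0.3,-1.5,0.3,0,0,0],[1,-0.6,-3,0.5,0,0,0],[1,-0.9,-4.5,0.5,0,0,0],[1,-1.2,-6,0.5,0,0,0],[1,-1.5,-7.5,0.5,0,0,0]]';python3 -m jog '[[1,-0.3,-1.5,0,0,0,0],[1,-0.6,-3,0,0,0,0],[1,-0.8,-4.2,0,0,0,0],[1,-0.86,-5,0,0,0,0],[1,-0.86,-5.2,0,0,0,0]]'; python3 -m jog '[[1,0,0,0,0,0,0],[1,0,0,0,0,0,0]]'; python3 - <<'E'
from look import *
o,im,d=snap('scene'); print(o['ee_pos'])
rects('scene','tray_in',o,d,.0,.03)
o,im,d=snap('wrist','w7.png')
rects('wrist','tray_in',o,d,.0,.03); rects('wrist','head_mid',o,d,.05,.2)
E
```

```text
time: 17.1
ee_pos: [0.4941, -0.1503, 0.1195]
tcp_rot: [-90.0, -0.0, 107.5]
wrist_force: [0.2, 0.2, -1.1]
opening: 0.0204
time: 17.6
ee_pos: [0.4726, -0.2808, 0.1191]
tcp_rot: [-90.0, -0.0, 107.4]
wrist_force: [0.5, 0.5, -1.2]
opening: 0.0208
time: 17.8
ee_pos: [0.4733, -0.2782, 0.1195]
tcp_rot: [-90.0, -0.0, 107.5]
wrist_force: [-0.7, 0.3, -0.7]
opening: 0.0205
[ 0.47327645 -0.2782      0.1195387 ]
tray_in 0.94 [149.0, 203.9] 648 z 0.0037 [ 585.7 -498.1] [ 89.3 102.3] 83.8 [ 0.5876 -0.4971  0.0037]
tray_in 0.75 [152.4, 285.6] 1171 z 0.004 [ 471. -280.] [119.3 139.2] 81.1 [ 0.4748 -0.2773  0.004 ]
tray_in 0.62 [118.1, 241.2] 549 z 0.0036 [ 432.  -455.9] [85.5 95.9] 76.0 [ 0.4321 -0.4578  0.0036]
tray_in 0.87 [188.9, 320.4] 16973 z 0.0029 [ 476.4 -280.7] [110.3 135.2] 80.4 [ 0.4641 -0.2839  0.0029]
tray_in 0.81 [238.8, 99.4] 4646 z 0.0026 [ 586.9 -498.4] [84.7 97.6] 82.2 [ 0.5836 -0.4964  0.0026]
tray_in 0.79 [99.3, 147.1] 7779 z 0.0027 [ 430.4 -458.3] [82.8 96.3] 76.7 [ 0.4294 -0.4561  0.0027]
tray_in 0.58 [295.2, 531.6] 2320 z 0.0134 [515.3  33.9] [ 77.4 143.9] 0.9 [ 0.503  -0.0137  0.0134]
head_mid 0.46 [292.7, 532.7] 10 z 0.1964 [ 444.6 -226.1] [0.4 2.7] 15.8 [ 0.4446 -0.2259  0.1964]
```

View pics/w7.png

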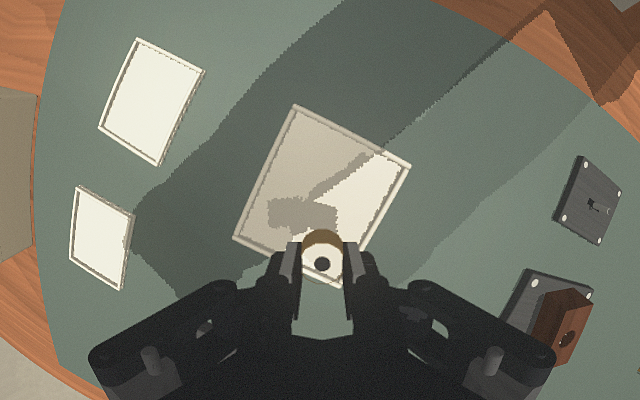

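```bash
python3 -m jog '[[1,0.1,-0.06,-1.5,0,0,0],[1,0.1,-0.06,-2.8,0,0,0],[1,0.1,-0.06,-3.5,0,0,0],[1,0.1,-0.06,-3.8,0,0,0],[1,0.1,-0.06,-3.9,0,0,0]]';for i in 1 2 3; do python3 -m jog '[[1,0,0,-0.04,0,0,0],[1,0,0,-0.08,0,0,0],[1,0,0,-0.08,0,0,0]]'; done
```

```text
time: 18.55
ee_pos: [0.4756, -0.2801, 0.0219]
tcp_rot: [-90.0, -0.0, 107.5]
wrist_force: [-0.3, 0.6, -1.3]
opening: 0.0202
time: 18.85
ee_pos: [0.4762, -0.2807, 0.0212]
tcp_rot: [-90.1, 0.1, 107.5]
wrist_force: [0.3, 0.0, -0.9]
opening: 0.0206
time: 19.15
ee_pos: [0.4757, -0.2805, 0.0182]
tcp_rot: [-90.0, -0.0, 107.5]
wrist_force: [-0.5, 0.2, -0.8]
opening: 0.0208
time: 19.45
ee_pos: [0.4757, -0.2805, 0.0163]
tcp_rot: [-90.0, 0.0, 107.5]
wrist_force: [-0.5, -0.1, -0.4]
opening: 0.0207
```

```bash
for i in 1 2 3; do python3 -m jog '[[1,0,0,-0.02,0,0,0],[1,0,0,-0.03,0,0,0],[1,0,0,-0.03,0,0,0]]'; done
```

```text
time: 19.75
ee_pos: [0.4758, -0.2805, 0.0162]
tcp_rot: [-90.0, 0.0, 107.5]
wrist_force: [-2.1, 1.5, 6.3]
opening: 0.0205
time: 20.05
ee_pos: [0.4759, -0.2805, 0.0161]
tcp_rot: [-90.0, 0.0, 107.5]
wrist_force: [-4.7, 2.7, 11.2]
opening: 0.0205
time: 20.35
ee_pos: [0.4759, -0.2805, 0.016]
tcp_rot: [-90.0, 0.0, 107.5]
wrist_force: [-7.0, 4.1, 17.7]
opening: 0.0204
```

Seated at the expected height (0.016). Ease the press off, open slowly, retreat.

```bash
python3 -m jog '[[1,0,0,0.04,0,0,0],[1,0,0,0.06,0,0,0],[1,0,0,0.06,0,0,0]]'; python3 -m jog '[[0.7,0,0,0,0,0,0],[0.6,0,0,0,0,0,0],[0.5,0,0,0,0,0,0],[0.5,0,0,0,0,0,0],[0.5,0,0,0,0,0,0]]'; python3 -m jog '[[0.5,0,0,0.3,0,0,0],[0.5,0,0,1,0,0,0],[0.5,0,0,2,0,0,0],[0.5,0,0,3.5,0,0,0],[0.5,0,0,5,0,0,0]]';python3 -m jog '[[0.5,0,0,0,0,0,0],[0.5,0,0,0,0,0,0]]'
python3 - <<'E'
from look import *
o,im,d=snap('wrist'); print(o['ee_pos'])
P=cloud('wrist',d,o); k=(abs(P[...,0]-.476)<.045)&(abs(P[...,1]+.28)<.035)&(P[...,2]>.015)&(P[...,2]<.04)
print('head',k.sum(),P[k].mean(0).round(4),P[k].min(0).round(4),P[k].max(0).round(4))
t=P[k]; t=t[t[:,2]>.019]; print(np.c_[t.mean(0),np.ptp(t,axis=0)].round(4))
rects('wrist','tray_in',o,d,.0,.03)
o,i2,d=snap('side'); rects('side','block',o,d,.05,.066)
for l in ['handle','ink','tape']: rects('side',l,o,d,.01,.1)
cv2.imwrite('pics/end.png',np.vstack([im[60:320,100:540],i2[100:340,150:590]])[:,:,::-1])
E
```

```text
time: 20.65
ee_pos: [0.4759, -0.2806, 0.0162]
tcp_rot: [-90.0, 0.0, 107.5]
wrist_force: [-2.9, 1.6, 8.0]
opening: 0.0202
time: 21.15
ee_pos: [0.4757, -0.2805, 0.0154]
tcp_rot: [-90.0, -0.0, 107.5]
wrist_force: [0.4, -0.5, -0.2]
opening: 0.0431
time: 21.65
ee_pos: [0.4754, -0.2803, 0.1421]
tcp_rot: [-90.0, -0.0, 107.5]
wrist_force: [1.9, -0.4, -0.2]
opening: 0.0426
time: 21.85
ee_pos: [0.4762, -0.2808, 0.1418]
tcp_rot: [-90.1, 0.1, 107.5]
wrist_force: [0.1, 0.1, -1.0]
opening: 0.0427
[ 0.47624929 -0.2807821   0.14179174]
head 164 [ 0.4722 -0.2808  0.0208] [ 0.4626 -0.2918  0.015 ] [ 0.4864 -0.2682  0.0236]
[[ 0.4735  0.0236]
 [-0.2804  0.0235]
 [ 0.0215  0.0045]]
tray_in 0.97 [97.6, 163.5] 7109 z 0.0027 [ 429.7 -460.8] [87.8 96.8] 76.4 [ 0.4296 -0.4565  0.0027]
tray_in 0.59 [190.2, 324.3] 16022 z 0.0029 [ 474.1 -280.4] [110.8 130.2] 80.6 [ 0.4711 -0.281   0.0029]
tray_in 0.58 [230.5, 114.1] 4435 z 0.0026 [ 587.2 -498.3] [83.  97.9] 82.4 [ 0.584  -0.4966  0.0026]
block 0.88 [252.7, 320.9] 758 z 0.0594 [531.6  39.4] [89.5 53.9] 17.5 [0.5328 0.0442 0.0594]
handle 0.7 [244.5, 230.2] 310 z 0.0622 [736.9  63.5] [30.4 23.4] 19.0 [0.7335 0.0674 0.0622]
handle 0.38 [176.2, 362.4] 29 z 0.0188 [ 473.9 -271.8] [17.4  9.3] 21.6 [ 0.4744 -0.2708  0.0188]
ink 0.75 [194.1, 239.6] 381 z 0.046 [ 767.2 -107.5] [36.6 37.6] 81.4 [ 0.7636 -0.0988  0.046 ]
tape 0.61 [301.8, 222.1] 374 z 0.0202 [727.5 172.9] [54.6 54. ] 85.7 [0.7271 0.1767 0.0202]
tape 0.54 [195.6, 240.5] 365 z 0.0489 [ 765.7 -108.3] [34.6 38.6] 3.0 [ 0.7636 -0.0986  0.0489]
```

View pics/end.png

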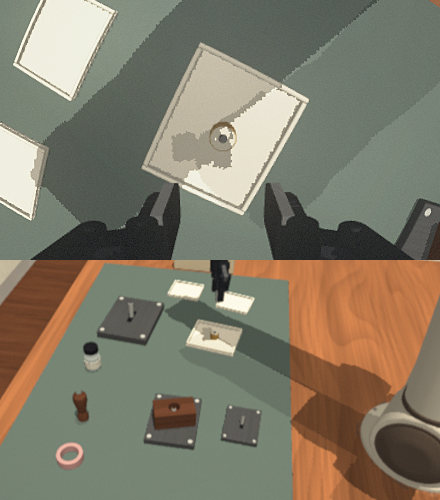

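Head stands in the middle of the tray with its top at about 22–24 mm. The block is still on the stand, the bystanders have not moved, and the gripper is clear.

```bash
python3 -c "
from h import *
print(bot.job_done())"
```

```text
the job is handed in; nothing more can be done
None
```

The seal head now stands upright in the large white tray, the block is flat on the 110 × 140 mm stand over the post, and the job is handed in. It took about 22 s of robot time; handing in reported no verdict.

**How it went**
- **Finding the post:** I picked up the block level and placed it over the post from the wrist-camera measurement. The post went into the hole on the first try with no contact force, so no search by feel was needed.
- **Pressing down:** The wrist force read about 10 N above its free reading while the head was pushed up. It was about 17 N above it when the block sat on the stand, well under the 45 N limit.
- **Moving the head:** I lifted the head straight out, set it down in the tray until it touched the floor, and backed the gripper away.

**Last checks**
- **Head:** Its centre is within about 3 mm of the tray centre. The top reads 22–24 mm high; 24 mm is expected, and the wrist camera reads about 2 mm low. It looks upright in the picture.
- **Block:** Its top reads 59.4 mm in the side camera, which reads 1–3 mm high, against 58 mm expected when flat. It was level within 0.001 rad just after seating, and its position has not changed since.
- **Bystanders:** Handle, ink and tape are within a few mm of where they started, and the gripper touches nothing.

**Readings that disagreed**
- The gripper opening read 20.6 mm on the 24 mm head. Pictures after a short lift showed it held upright, so I carried on.
- Closing the fingers pushed the arm up slightly on both grasps, with about 6–7 N. This did no harm.

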